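Lock the small sieve into the shaker's bayonet collar

ROBOT

A 6-joint arm with a two-finger parallel gripper is mounted at the origin on a cart in front of the work surface, level with it; the furniture and walls round the work are solid. World frame = base frame: x ahead of the robot, y to its left, z up, the work surface at z = 0. Lengths are in m, angles in rad, forces in N, time in s.
With the tool pointing down it reaches from about 0.35 to 0.775 m from the base axis. Payload 5.5 kg.
Tool frame: the origin (TCP) lies at the very end of the fingers, on their centre line; the grasp point (between the pads) lies 19 mm behind it; z points along the fingers, y is the line along which they close (so a half turn about z gives the same grasp; the last joint's range is limited). The gripper opens to 85 mm and grips with 20 to 120 N. Pads are 22 mm wide; open, the fingers measure 114 mm over their backs; the gripper's body (76 mm by 85 mm) begins 54 mm behind the grasp point. The pads swing forward as they close: fully open they stand 13 mm farther back than shut.
Start: joints at [1.014, 0.313, 0.046, 1.304, 0, 1.431], TCP at [0.233, 0.526, 0.231] pointing down, gripper open.
Joint ranges: [-2.76, 2.76], [-0.86, 1.69], [-1.03, 1.26], [-2.2, 2.34], [-1.47, 1.5], [-3.14, 3.14]. Speed limits (rad/s): [2.57, 2.57, 3.14, 3.14, 3.14, 3.14].

INTERFACE

Orientations are given as a unit quaternion [w, x, y, z].
In Python, from workcell import env, cams, ticket, spotter gives the robot as it stands.
- The arm moves only by the tool jog_arm, never from a script. Its argument "increments" is a list that holds one entry, the list of rows, each a list of 7 numbers: the shift along the tool's x, y, z in units of 0.25 m (1.0 is 0.25 m), then the turn, a rotation vector about the tool's x, y, z in units of 180 degrees (1.0 is 180 degrees), then the closure in counts, from 0 (fully open) to 255 (shut). A call has 1 to 20 rows; each row shifts and turns the commanded pose from where the row before left it, along the tool's axes as they then stand; what a row does not reach is not made up. A row lasts 1/10 s, in which the tool goes at most 50 mm and 8.59 degrees, less where a joint would pass 70% of its speed; a pose out of reach is approached as far as the arm can. A call with a number of a shift or a turn outside -1 to 1 is refused whole. A call with a gripper value outside its range is refused whole. The fingers move at their own pace and stop on an object; "force" is the grip in N (left out, the last holds). Time passes only in rows, so rows that do not move let the fingers close. It gives the time, the measured TCP pose, the force, the opening and the grip force at its end, in the units of the state.
- env.get_state(): the state, without advancing time (a new reading comes with each control period).
- cams.read_camera(name): name is "scene" or "top" or "wrist"; returns a dict with "pixels" (400x640x3 uint8, red, green, blue), "fx", "fy", "cx", "cy" (pixels), "xyz" and "attitude" of the camera in the world; the wrist camera has in their place "mount" (4x4, takes a point from camera to tool coordinates, whose origin is the TCP and whose axes are the flange's). Camera axes: x right, y down, z forward; pixel columns grow to the right and rows downward; lengths in m; the calibration is good to about 2 mm. The wrist camera is an equidistant fisheye: a pixel r from the principal point sees the ray r / f radians off the axis. A picture is of the moment at which its call begins: read the wrist's pose just before it. There is no depth.
- ticket.hand_in(): hands the job in; it is judged then, once.
Trained networks look in the newest picture that a camera, given by its name, has taken for a name from the list of things; names that differ only in an ending like _2 or _b are one class to them, and where a whole thing is asked for, a point or a joint stands for the part that bears it (a point fixed in the world has none). Each returns a list of dicts, best first, with "conf" (0 to 1); they miss things now and then, are a little off and sometimes report something else, mostly with a low value. They report only what shows in the picture. A call takes as long as a camera call. They do not tell look-alikes from the thing itself.
- spotter.find_in(target, camera): "uv" ([column, row] in pixels, amid what is visible of it).
- spotter.cut_out(target, camera): "region" (400x640 bool, what is visible of it) and "uv" ([column, row] in pixels, amid what is visible of it).
- spotter.landmark_of(target, camera): "uv" ([column, row] in pixels: a listed point, or the origin of a listed thing).
The state is a dict: "clock": time; "joint_pos": joint angles; "qvel": joint speeds; "tau": joint torques, N m; "tcp_pos": TCP position; "orientation": TCP orientation; "wrist_force": force on the tool from outside, world axes, zero at the start; "ft_torque": the same for the moment, N m; "finger_gap": finger opening in m; "grip_force": force on a finger pad.
Only numpy, scipy, OpenCV 4.12 (cv2) and the standard library are available. Lean on these libraries where they do the work, as an engineer would, in place of code of your own. Each camera call takes 0.05 s, during which the arm holds its last target. There are 200 camera calls.

TASK

Take the small round sieve off the blue pad by its black handle bar and hang it in the sprung collar of the sieve shaker, its two brass lugs passing down through the two gaps in the collar's top flange onto the ledge below. Pressing it lightly down against the springs, twist it clockwise (seen from above) until you feel both lugs drop into their locking notches, somewhere between 25 and 85 degrees on, then let go so that it stays locked, level and still above the catch beaker. Be gentle: never strain the sieve against the collar, not even by twisting on against the notch, never push the collar right down to its stops, and leave the beaker and the other loose things where they stand.

Things in the scene. Friction and masses are not known exactly. Their poses are not given: they have to be found in the camera images.
- shaker: White sieve shaker, fixed: housing 150 (x) x 156 (y) x 36 mm with a black rubber mat on top, front panel on its -x side, two sprung columns at y = +-62 mm (tops at z = 159) that carry the collar. Origin: centre of the underside, on the collar's axis, z up. Springs unloaded, the collar's ledge is 145 mm and its flange top 162 mm above the origin. The sieve enters with its x axis along the shaker's.
- collar_axis (a point): Point on the collar's vertical axis at ledge height, axes as the shaker's; sinks with the collar. Flange: z = 11 to 17 mm, outer radius 48, bore 63 mm wide with bevelled top edge. Below it a track 11 mm high, out to radius 44, then the brass ledge (z = 0, radius 31.5 to 43.5) with two notches half a turn apart, 11 mm wide, 7 mm deep: ramped entry, upright far wall that stops the lug.
- entry_gap (a point): Top middle of the +x entry gap, 40 mm from the collar's axis, 17 mm above the ledge; axes as the shaker's. Two such gaps, 12 mm wide, cut the flange at +x and -x; a stop beside each lets the lugs turn clockwise only. The ledge ring is clamped at another angle each time, which no reading tells: the notches lie 25 to 85 degrees clockwise (negative yaw) of the gaps, to be found by feel.
- collar (a joint): How far the collar is pushed down on its springs, m: 0 up (unloaded), 0.006 hard on its stops; over 0.005 counts as on its stops. It starts to give at about 4.5 N of load (the sieve's weight included), then takes 1.5 N per mm, so 12 N puts it on its stops; 6 to 8 N is a good load for twisting. When the lugs drop into the notches the load on the hand vanishes and the collar springs up.
- sieve: Steel sieve: round frame 60 mm in diameter, 40 mm high, gauze in its bottom, 0.19 to 0.31 kg. Origin: centre of its underside, z up; starts upright on the blue pad. Its lugs lie along x, its handle bar along y; a half turn makes no difference. Over 16 N between sieve and shaker (all contact points added up) strains it.
- sieve_bar (a point): Centre of the black handle bar, on the sieve's axis 80 mm above its underside; axes as the sieve's. The bar is 12 mm wide (x), 56 mm long (y), 14 mm high, on two upright strips at y = +-27 mm; grip it across x from above.
- sieve_lugs (a point): Point on the sieve's axis between its two brass lugs, 28 mm above its underside, 52 mm below sieve_bar; axes as the sieve's. The lugs are 7 mm round and stick out along +x and -x to radius 41 mm. In the frame of collar_axis its z is +20.5 mm with the lugs on top of the flange, +3.5 mm on the ledge and -3.5 mm in the notches.
- catch_beaker: Glass beaker, 50 mm wide and 68 mm high, loose on the shaker's black mat under the collar. Origin: centre of its underside.
- small_beaker: Loose empty glass beaker, 44 mm wide and 58 mm high, at the back of the bench. Origin: centre of its underside. Not needed.
- tape_roll: Loose roll of beige tape, 62 mm across, 19 mm high, lying at the back of the bench. Origin: centre of its underside. Not needed.
Things that resemble listed ones, but are neither listed nor needed, are in the scene too. Leave any green, orange or red look-alike of the catch_beaker alone.

How it is judged:
By the outcome, as a careful person would: the job done as asked, in the order asked, and still so for the second after the job is handed in, with the robot touching nothing.
It also fails if it takes over 72 s, if anything falls off the work surface, if the arm or the gripper's body presses on something with over 40 N, if the wrist force passes 120 N, or if a joint passes its speed limit or range.

## Working session

There is one attempt and no reset: what is moved stays moved. The work goes in short steps, Python scripts to look and compute and a tool call to move; the robot and the scene stay as the last step left them, time stands still between calls to the robot, and variables do not carry over. Pictures are saved under pics/ and viewed, at most 10 in all, crops included, and the job is handed in when it is done.

Besides the shell and the picture viewer there is one more tool, called after "Call:" by a JSON object that holds its "name" and its "arguments". jog_arm: Moves the arm, as the interface text tells. Shifts and turns lie within -1 to 1; 1 stands for 0.25 m of shift or 180 degrees of turn. Its arguments: {"type":"object","properties":{"increments":{"type":"array"},"force":{"type":"number"}},"required":["increments"]}

```bash
mkdir -p pics; cat > h.py <<'E'
import numpy as np, cv2
from scipy.spatial.transform import Rotation as R
from workcell import env, cams, ticket, spotter
def rot(a):
    a=np.array(a,float)
    return a if a.shape==(3,3) else R.from_quat(a,scalar_first=True).as_matrix()
def ray(c,uv,st=None):
    u,v=uv; x=(u-c['cx'])/c['fx']; y=(v-c['cy'])/c['fy']
    if 'mount' in c:
        M=np.array(c['mount']); th=np.hypot(x,y); s=np.sin(th)/max(th,1e-9)
        d=np.array([x*s,y*s,np.cos(th)]); T=rot(st['orientation'])
        return np.array(st['tcp_pos'])+T@M[:3,3], T@M[:3,:3]@d
    d=np.array([x,y,1.]);return np.array(c['xyz']),rot(c['attitude'])@d
def atz(c,uv,z,st=None):
    o,d=ray(c,uv,st); return o+d*(z-o[2])/d[2]
def tri(rays):
    A=0;b=0
    for o,d in rays:
        d=d/np.linalg.norm(d);P=np.eye(3)-np.outer(d,d);A=A+P;b=b+P@o
    return np.linalg.solve(A,b)
def save(n,c): cv2.imwrite('pics/'+n,c['pixels'][:,:,::-1])
E
cat > a.py <<'E'
from h import *
st=env.get_state();print({k:np.round(v,3).tolist() for k,v in st.items()})
C={}
for n in('scene','top','wrist'):
    C[n]=cams.read_camera(n)
    for t in('sieve','sieve_bar','sieve_lugs','collar_axis','entry_gap','shaker','catch_beaker','small_beaker','tape_roll'):
        print(n,t,[(np.round(r['uv'],1).tolist(),round(r['conf'],2)) for r in spotter.landmark_of(t,n)[:3]])
print({k:v for k,v in C['scene'].items() if k!='pixels'});print({k:v for k,v in C['top'].items() if k!='pixels'})
print({k:v for k,v in C['wrist'].items() if k!='pixels'})
im=np.vstack([C['scene']['pixels'],C['top']['pixels']])[:,:,::-1]
cv2.imwrite('pics/a.png',cv2.resize(im,(480,600),interpolation=cv2.INTER_AREA)) if 0 else None
save('scene.png',C['scene']);save('top.png',C['top'])
E
python3 a.py
```

```text
{'clock': 0.0, 'joint_pos': [1.014, 0.314, 0.045, 1.304, -0.0, 1.431], 'qvel': [0.001, -0.002, -0.001, -0.002, 0.001, -0.001], 'tau': [-0.001, -48.063, 29.853, 0.019, 0.0, -0.0], 'tcp_pos': [0.233, 0.525, 0.23], 'orientation': [-0.0, 0.207, 0.978, -0.001], 'wrist_force': [-0.314, -0.188, 0.374], 'ft_torque': [-0.049, 0.013, 0.01], 'grip_force': 0.0, 'finger_gap': 0.086}
scene sieve [([232.8, 206.3], 0.74), ([362.0, 267.0], 0.25)]
scene sieve_bar [([231.8, 186.9], 0.75)]
scene sieve_lugs [([231.7, 199.5], 0.79)]
scene collar_axis [([364.0, 217.3], 0.63)]
scene entry_gap [([375.8, 201.3], 0.96), ([289.9, 185.7], 0.38)]
scene shaker [([361.4, 265.4], 0.83)]
scene catch_beaker [([429.1, 268.9], 0.98), ([305.0, 250.4], 0.82), ([361.2, 251.5], 0.8)]
scene small_beaker [([328.7, 203.0], 0.62)]
scene tape_roll [([290.8, 188.1], 0.51), ([237.3, 205.1], 0.42), ([362.3, 253.0], 0.16)]
top sieve [([283.7, 154.6], 0.72), ([195.3, 219.7], 0.66)]
top sieve_bar []
top sieve_lugs [([193.2, 217.6], 0.58)]
top collar_axis []
top entry_gap [([366.5, 218.8], 0.75)]
top shaker [([368.0, 219.0], 0.92)]
top
[... 578 characters left out ...]
9,  0.22656987])}
{'fx': 466.74683093646, 'fy': 466.74683093646, 'cx': 315.75056830770694, 'cy': 200.86586214192747, 'xyz': array([ 0.38392239, -0.00430875,  1.06268786]), 'attitude': array([ 0.06817765, -0.697882  ,  0.70930391, -0.07211438])}
{'fx': 309.70691628693146, 'fy': 309.70691628693146, 'cx': 321.95551203506693, 'cy': 195.98931394515444, 'mount': array([[ 1.32590675e-03, -9.60680760e-01, -2.77652154e-01,
         7.14912610e-02],
       [ 9.99998564e-01,  1.56690151e-03, -6.46086436e-04,
        -4.79660684e-04],
       [ 1.05573639e-03, -2.77650899e-01,  9.60681458e-01,
        -1.42303403e-01],
       [ 0.00000000e+00,  0.00000000e+00,  0.00000000e+00,
         1.00000000e+00]])}
```

```bash
cat > b.py <<'E'
from h import *
S=cams.read_camera('scene');T=cams.read_camera('top')
p=lambda *x:np.round(x,4).tolist()
print('bar scene z.08',p(*atz(S,(231.8,186.9),.08)),'lugs',p(*atz(S,(231.7,199.5),.028)),'base',p(*atz(S,(232.8,206.3),0)),'top lugs',p(*atz(T,(193.2,217.6),.028)))
print('tri lugs',p(*tri([ray(S,(231.7,199.5)),ray(T,(193.2,217.6))])))
print('collar scene',p(*atz(S,(364,217.3),.145)),'gap',p(*atz(S,(375.8,201.3),.162)),p(*atz(T,(366.5,218.8),.162)))
print('shaker',p(*atz(S,(361.4,265.4),0)),p(*atz(T,(368,219),0)))
for n in('scene','top'):
    c=S if n=='scene' else T
    r=spotter.cut_out('sieve_bar',n)
    print(n,[(q['conf'],p(*q['uv']),int(q['region'].sum())) for q in r])
E
python3 b.py
```

```text
bar scene z.08 [0.548, 0.2544, 0.08] lugs [0.5578, 0.2706, 0.028] base [0.5636, 0.2755, 0.0] top lugs [0.5583, 0.2636, 0.028]
tri lugs [0.5559, 0.2647, 0.0316]
collar scene [0.5505, -0.1284, 0.145] gap [0.5952, -0.1317, 0.162] [0.5279, -0.1094, 0.162]
shaker [0.5564, -0.1282, 0.0] [0.5533, -0.1318, 0.0]
scene [(0.56, [232.7, 203.3], 601)]
top [(0.65, [193.5, 220.0], 708)]
```

View pics/scene.png

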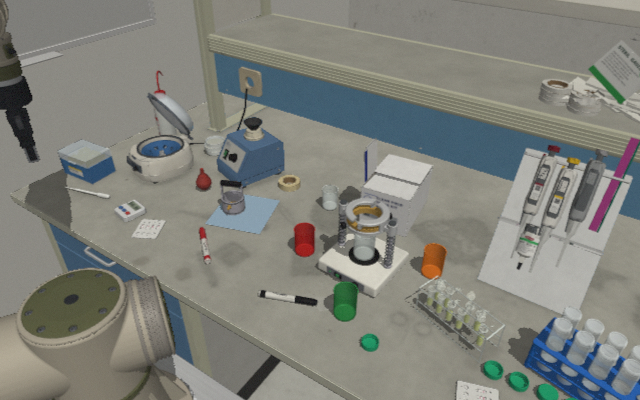

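View pics/top.png

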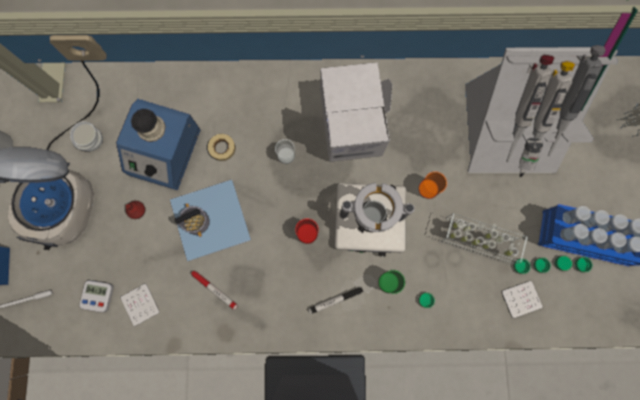

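The only sieve is at scene (232,200) / top (193,217), on the blue pad. Things it could be mistaken for are the white cup at scene (214,145), the small beaker at (329,197) and the tape roll at (290,183). None of these has a black bar or a pad. The shaker is at scene (364,245) / top (371,217), with red, green and orange look-alike cups around it. I'll check with one close crop.

```bash
python3 - <<'E'
from h import *
T=cv2.imread('pics/top.png');S=cv2.imread('pics/scene.png')
f=lambda im,u,v:cv2.resize(im[v-35:v+35,u-45:u+45],(396,300),interpolation=cv2.INTER_CUBIC)
cv2.imwrite('pics/c.png',np.vstack([np.hstack([f(T,193,217),f(T,371,217)]),np.hstack([f(S,232,200),f(S,366,230)])]))
E
```

```text
(no output)
```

View pics/c.png

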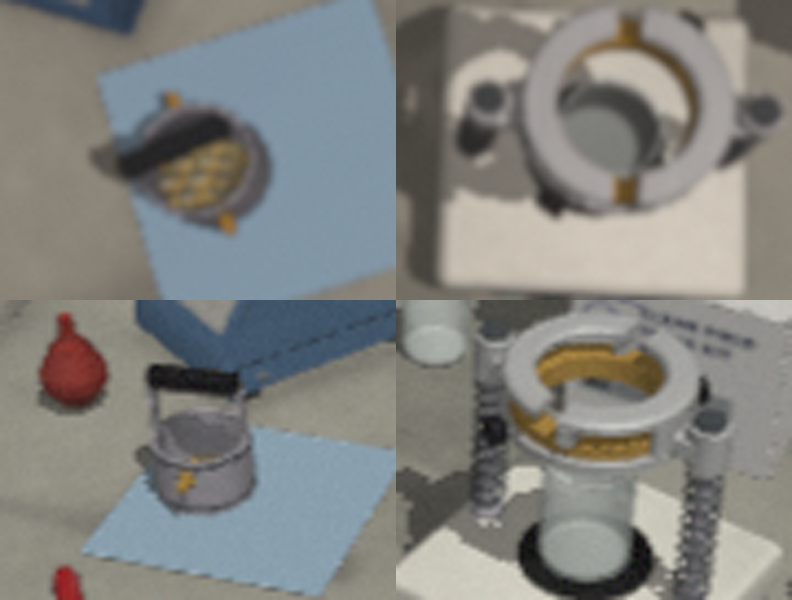

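The crop confirms the sieve: bar running lower-left to upper-right, lugs at top (187,205) and (200,234). The collar's gaps are at top (378.5,190) and (378,226).

```bash
python3 - <<'E'
from h import *
T=cams.read_camera('top');S=cams.read_camera('scene')
a=[atz(T,q,.08) for q in((176.4,220.5),(199.8,210.5))];l=[atz(T,q,.028) for q in((187.1,205.3),(200.05,234.5))];g=[atz(T,q,.162) for q in((378.5,190.2),(378,226.3))]
an=lambda a:np.degrees(np.arctan2(*(a[0]-a[1])[1::-1]))
for n,x in(('bar',a),('lug',l),('gap',g)):print(n,np.round(x,4).tolist(),np.round(np.mean(x,0),4),an(x),np.linalg.norm(x[0]-x[1]))
sc=lambda x,y:(x/4.4+232-45,(y-300)/4.286+165)
b=[atz(S,sc(*q),.08) for q in((150,379),(240,381))];print('bar S',np.round(b,4).tolist(),np.mean(b,0),an(b))
st=env.get_state();T0=rot(st['orientation']);print(T0.round(3))
# target: over sieve, tool y perpendicular to bar
ly=l[0]-l[1];yaw=np.arctan2(ly[1],ly[0])
print(T0.T@(np.array([.555,.262,.23])-st['tcp_pos'])/.25)
print('tool y yaw',np.degrees(np.arctan2(T0[1,1],T0[0,1])),'lug yaw',np.degrees(yaw))
E
```

```text
bar [[0.5439, 0.2856, 0.08], [0.5647, 0.2366, 0.08]] [0.5543 0.2611 0.08  ] 113.02314277616856 0.053262412181725435
lug [[0.5866, 0.2783, 0.028], [0.5199, 0.247, 0.028]] [0.5533 0.2627 0.028 ] 25.13672703955634 0.07368559912423006
gap [[0.5848, -0.1354, 0.162], [0.5128, -0.1313, 0.162]] [ 0.5488 -0.1333  0.162 ] -3.2479439992865786 0.0721328806717908
bar S [[0.5445, 0.2882, 0.08], [0.5725, 0.2431, 0.08]] [0.55851031 0.26564327 0.08      ] 121.8702668305941
[[-0.914  0.405  0.   ]
 [ 0.405  0.914  0.   ]
 [-0.     0.    -1.   ]]
[-1.60554195 -0.4431847   0.00524285]
tool y yaw 66.11920551682057 lug yaw 25.13672703955634
```

Call:
{"name": "jog_arm", "arguments": {"increments": [[[-0.134,-0.037,0,0,0,0,0],[-0.134,-0.037,0,0,0,0,0],[-0.134,-0.037,0,0,0,0,0],[-0.134,-0.037,0,0,0,0,0],[-0.134,-0.037,0,0,0,0,0],[-0.134,-0.037,0,0,0,0,0],[-0.134,-0.037,0,0,0,0,0],[-0.134,-0.037,0,0,0,0,0],[-0.134,-0.037,0,0,0,0,0],[-0.134,-0.037,0,0,0,0,0],[-0.134,-0.037,0,0,0,0,0],[-0.134,-0.037,0,0,0,0,0],[0,0,0,0,0,0.038,0],[0,0,0,0,0,0.038,0],[0,0,0,0,0,0.038,0],[0,0,0,0,0,0.038,0],[0,0,0,0,0,0.038,0],[0,0,0,0,0,0.038,0],[0,0,0,0,0,0,0],[0,0,0,0,0,0,0]]]}}

```text
clock: 3.8
tcp_pos: [0.5554, 0.2616, 0.2313]
orientation: [-0.0, 0.536, 0.845, 0.0]
wrist_force: [0.1, -0.6, -0.6]
finger_gap: 0.0854
grip_force: 0.0
```

```bash
cat > w.py <<'E'
from h import *
import sys
st=env.get_state();W=cams.read_camera('wrist');save(sys.argv[1],W)
print(st['clock'],np.round(st['tcp_pos'],4),np.round(st['joint_pos'],3));Tm=rot(st['orientation']);print(Tm.round(3).tolist())
H={'sieve_bar':.08,'sieve_lugs':.028,'sieve':0,'collar_axis':.145,'entry_gap':.162,'shaker':0,'catch_beaker':.0365}
for t in sys.argv[2:]:
    for r in spotter.landmark_of(t,'wrist')[:2]:print(t,np.round(r['uv'],1),round(r['conf'],2),atz(W,r['uv'],H[t],st).round(4))
E
python3 w.py w1.png sieve_bar sieve_lugs sieve
```

```text
3.8 [0.5554 0.2616 0.2313] [0.309 0.391 0.157 1.337 0.    1.44 ]
[[-0.426, 0.904, -0.0], [0.904, 0.426, 0.0], [0.0, -0.0, -1.0]]
sieve_bar [323.4 179.2] 0.74 [0.5544 0.2643 0.08  ]
sieve_lugs [325.2 165.2] 0.85 [0.5546 0.2691 0.028 ]
sieve [320.5 163.2] 0.59 [0.5508 0.2644 0.    ]
sieve [359.1 327.3] 0.22 [ 0.7127  0.0608 -0.    ]
```

View pics/w1.png

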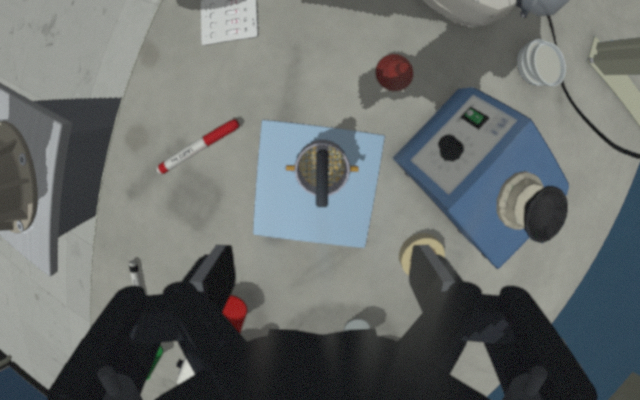

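The wrist picture shows the sieve with its bar from (321.5,150) to (321.5,207) and lugs at (290,168) and (354,169), so it's well aligned with the fingers.

```bash
python3 - <<'E'
from h import *
st=env.get_state();W=cams.read_camera('wrist');T=rot(st['orientation'])
im=cv2.cvtColor(W['pixels'],cv2.COLOR_RGB2GRAY)
m=(im<60).astype(np.uint8);n,l,s,c=cv2.connectedComponentsWithStats(m[140:215,300:345]);i=1+np.argmax(s[1:,4]);print(s[i],c[i]+[300,140])
p=np.argwhere(l==i)[:,::-1]+[300,140];print(cv2.minAreaRect(p.astype(np.float32)))
x0,y0,w,h,_=s[i];u=c[i][0]+300
for z in(.08,.087):
    a=atz(W,(u,y0+140),z,st);b=atz(W,(u,y0+140+h-1),z,st);print(z,a,b,np.linalg.norm(a-b),(a+b)/2,'tool',T.T@((a+b)/2-st['tcp_pos']))
q=[atz(W,v,.028,st) for v in((288,168),(356,169))];d=q[1]-q[0];print(q,np.linalg.norm(d),np.degrees(np.arctan2(d[1],d[0])),np.mean(q,0),T.T@(np.mean(q,0)-st['tcp_pos']))
E
```

```text
[ 17   9  12  56 462] [322.61038961 171.81385281]
((322.2573547363281, 176.50692749023438), (55.120361328125, 10.881274223327637), 88.36341857910156)
0.08 [0.54117265 0.29070045 0.08      ] [0.5645868  0.24105685 0.08      ] 0.05488815383583452 [0.55287973 0.26587865 0.08      ] tool [ 0.00501374 -0.00051374  0.15130437]
0.087 [0.54077056 0.29152371 0.087     ] [0.56362648 0.24306367 0.087     ] 0.05357955004047086 [0.55219852 0.26729369 0.087     ] tool [ 0.00658422 -0.00052869  0.14430438]
[array([0.51770831, 0.24820537, 0.028     ]), array([0.58833443, 0.28019203, 0.028     ])] 0.07753189816192382 24.365833794695178 [0.55302137 0.2641987  0.028     ] [ 0.00343226 -0.00110246  0.20330432]
```

Call:
{"name": "jog_arm", "arguments": {"increments": [[[0.016,-0.003,0.08,0,0,0,0],[0,0,0.08,0,0,0,0],[0,0,0.08,0,0,0,0],[0,0,0.08,0,0,0,0],[0,0,0.08,0,0,0,0],[0,0,0.08,0,0,0,0],[0,0,0.08,0,0,0,0],[0,0,0.08,0,0,0,0],[0,0,0.032,0,0,0,0],[0,0,0,0,0,0,60],[0,0,0,0,0,0,120],[0,0,0,0,0,0,150],[0,0,0,0,0,0,150]]], "force": 30}}

```text
clock: 5.35
tcp_pos: [0.5539, 0.2652, 0.0645]
orientation: [0.001, 0.537, 0.844, 0.001]
wrist_force: [-0.4, -0.0, 0.1]
finger_gap: 0.0351
grip_force: 0.0
```

```bash
python3 w.py w2.png sieve_bar
```

```text
5.35 [0.5539 0.2652 0.0645] [ 0.316  0.481 -0.126  0.962  0.     1.449]
[[-0.424, 0.906, 0.002], [0.906, 0.424, 0.001], [-0.0, 0.002, -1.0]]
sieve_bar [321.3 265.5] 0.62 [0.5524 0.2651 0.08  ]
```

View pics/w2.png

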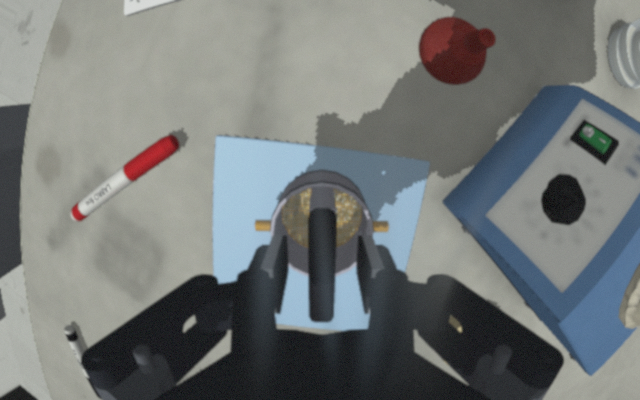

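The bar runs from (321,208) to (321,320), between the fingers. I'll check the offset along the bar.

```bash
python3 - <<'E'
from h import *
st=env.get_state();W=cams.read_camera('wrist');T=rot(st['orientation'])
for z in(.081,.088):
    a=atz(W,(321,208),z,st);b=atz(W,(321,320),z,st);print(z,np.linalg.norm(a-b),'tool',T.T@((a+b)/2-st['tcp_pos']))
E
```

```text
0.081 0.06026931394260414 tool [-0.00091768 -0.0015348  -0.01683913]
0.088 0.05690656288271001 tool [ 0.00308856 -0.00151288 -0.02383955]
```

Call:
{"name": "jog_arm", "arguments": {"increments": [[[0.002,-0.004,0.006,0,0,0,180],[0,0,0,0,0,0,200],[0,0,0,0,0,0,225],[0,0,0,0,0,0,240],[0,0,0,0,0,0,255],[0,0,0,0,0,0,255],[0,0,0,0,0,0,255],[0,0,0,0,0,0,255],[0,0,-0.02,0,0,0,255],[0,0,-0.04,0,0,0,255],[0,0,0,0,0,0,255],[0,0,0,0,0,0,255]]], "force": 60}}

```text
clock: 6.7
tcp_pos: [0.5525, 0.2651, 0.0776]
orientation: [0.0, 0.537, 0.844, 0.001]
wrist_force: [-0.7, -0.0, -2.5]
finger_gap: 0.0111
grip_force: 59.9
```

```bash
python3 w.py w3.png sieve_bar; python3 -c "
from h import *
s=env.get_state();print({k:np.round(v,3).tolist() for k,v in s.items()})"
```

```text
6.7 [0.5525 0.2651 0.0776] [ 0.316  0.468 -0.112  0.99   0.     1.449]
[[-0.424, 0.906, 0.001], [0.906, 0.424, 0.001], [-0.0, 0.002, -1.0]]
sieve_bar [323.4 272.3] 0.77 [0.5568 0.2552 0.08  ]
{'clock': 6.8, 'joint_pos': [0.316, 0.468, -0.113, 0.99, 0.0, 1.45], 'qvel': [0.0, 0.003, -0.004, 0.0, 0.002, -0.0], 'tau': [-0.005, -55.501, 28.289, -0.026, -0.0, -0.0], 'tcp_pos': [0.552, 0.265, 0.077], 'orientation': [0.0, 0.537, 0.844, 0.0], 'wrist_force': [0.025, -0.453, -2.262], 'ft_torque': [0.026, 0.0, 0.009], 'grip_force': 59.896, 'finger_gap': 0.011}
```

Call:
{"name": "jog_arm", "arguments": {"increments": [[[0,0,-0.08,0,0,0,255],[0,0,-0.15,0,0,0,255],[0,0,-0.15,0,0,0,255],[0,0,-0.15,0,0,0,255],[0,0,-0.15,0,0,0.039,255],[0,0,-0.15,0,0,0.039,255],[0,0,-0.06,0,0,0.039,255],[0,0,0,0,0,0.039,255],[-0.1,0.005,0,0,0,0,255],[-0.18,0.0085,0,0,0,0,255],[-0.18,0.0085,0,0,0,0,255],[-0.18,0.0085,0,0,0,0,255],[-0.18,0.0085,0,0,0,0,255],[-0.18,0.0085,0,0,0,0,255],[-0.18,0.0085,0,0,0,0,255],[-0.18,0.0085,0,0,0,0,255],[-0.18,0.0085,0,0,0,0,255],[-0.18,0.0085,0,0,0,0,255],[-0.18,0.0085,0,0,0,0,255],[0,0,0,0,0,0,255]]]}}

```text
clock: 8.8
tcp_pos: [0.5491, -0.2162, 0.298]
orientation: [0.0, 0.728, 0.686, -0.001]
wrist_force: [0.1, 0.6, -2.6]
finger_gap: 0.0111
grip_force: 59.9
```

Call:
{"name": "jog_arm", "arguments": {"increments": [[[0,0,0,0,0,0,255],[0,0,0,0,0,0,255]]]}}

```text
clock: 9.0
tcp_pos: [0.5494, -0.2098, 0.299]
orientation: [-0.001, 0.725, 0.689, 0.0]
wrist_force: [0.8, 0.7, -2.7]
finger_gap: 0.0107
grip_force: 59.9
```

```bash
python3 w.py w4.png collar_axis entry_gap shaker catch_beaker sieve_bar
```

```text
9.0 [ 0.5494 -0.2098  0.299 ] [-0.502  0.334  0.24   1.477  0.     1.121]
[[0.052, 0.999, -0.001], [0.999, -0.052, 0.001], [0.001, -0.001, -1.0]]
entry_gap [369.9 102.7] 0.85 [ 0.5949 -0.1356  0.162 ]
catch_beaker [293.2   7.2] 0.82 [0.5213 0.0008 0.0365]
catch_beaker [321.1 101.5] 0.77 [ 0.551  -0.1299  0.0365]
sieve_bar [322.9 273.3] 0.65 [ 0.5422 -0.3516  0.08  ]
```

View pics/w4.png

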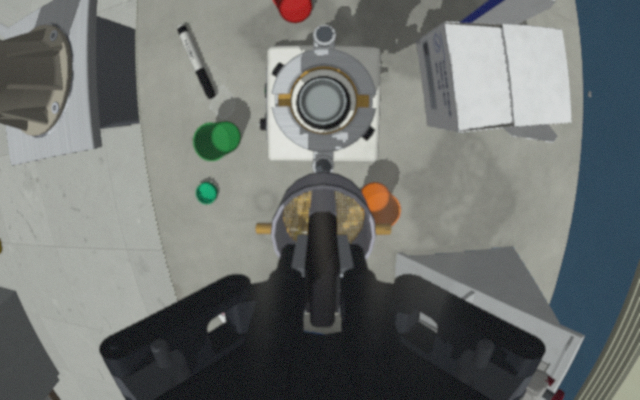

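The collar is in clear view: gaps at (284,100) and (368,101), columns at (324,35) and (323,160). The held sieve's lugs are at (264,229) and (386,230). I'll rectify both onto their own planes.

```bash
cat > rect.py <<'E'
from h import *
st=env.get_state();W=cams.read_camera('wrist')
T=rot(st['orientation']);M=np.array(W['mount']);tcp=np.array(st['tcp_pos'])
def rect(c,z,n=300,s=.0004):
    # image right=+x world, up=+y
    u=(np.arange(n)-n/2)*s;X,Y=np.meshgrid(c[0]+u,c[1]-u)
    P=np.stack([X,Y,np.full_like(X,z)],-1);q=((P-tcp)@T-M[:3,3])@M[:3,:3]
    r=np.hypot(q[...,0],q[...,1]);k=np.arctan2(r,q[...,2])/r
    return cv2.remap(W['pixels'][:,:,::-1].copy(),(W['cx']+W['fx']*k*q[...,0]).astype(np.float32),(W['cy']+W['fy']*k*q[...,1]).astype(np.float32),cv2.INTER_CUBIC)
A=rect((.55,-.132),.162);B=rect(tcp[:2],tcp[2]-.033)
im=np.hstack([A,B]);im=cv2.resize(im,(800,400))
for k in range(0,800,50):im[::6,k]=(0,255,0)
for k in range(0,400,50):im[k,::6]=(0,255,0)
print(tcp,'1px=.3mm');cv2.imwrite('pics/r1.png',im)
E
python3 rect.py
```

```text
[ 0.54974531 -0.20960848  0.29954623] 1px=.3mm
```

View pics/r1.png

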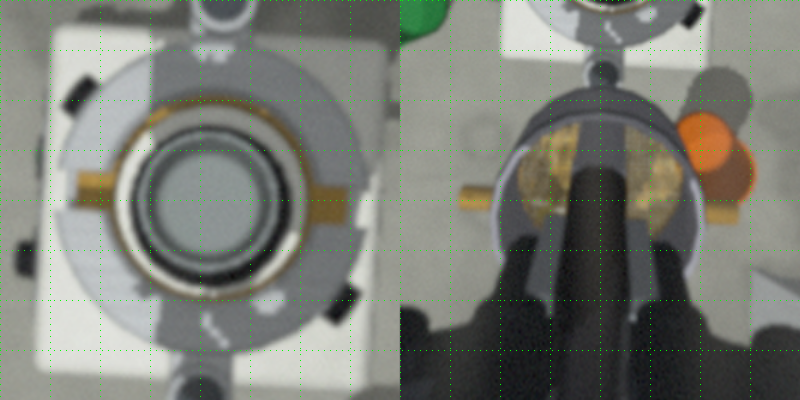

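Collar axis ≈ (0.5537,-0.1317) with yaw ≈ -3°. The sieve's lugs are parallel to the gaps, and its axis is about 1.6 mm on the -y side of the TCP. I'll hover just above the bore.

Call:
{"name": "jog_arm", "arguments": {"increments": [[[0.08,0,0,0,0,0,255],[0.08,0,0,0,0,0,255],[0.08,0,0.05,0,0,0,255],[0.079,0,0.05,0,0,0,255],[0,0,0.08,0,0,0,255],[0,0,0.06,0,0,0,255],[0,0,0.03,0,0,0,255],[0,0,0,0,0,0,255],[0,0,0,0,0,0,255],[0,0,0,0,0,0,255],[0,0,0,0,0,0,255]]]}}

```text
clock: 10.45
tcp_pos: [0.5542, -0.1313, 0.2327]
orientation: [0.001, 0.725, 0.688, 0.0]
wrist_force: [1.0, -1.0, -1.9]
finger_gap: 0.011
grip_force: 59.8
```

```bash
sed -i 's/r1.png/r2.png/; s/^A=.*/A=rect((.5537,-.1317),.162);B=rect(tcp[:2],tcp[2]-.033)/' rect.py; python3 rect.py; python3 w.py w5.png entry_gap sieve_bar sieve_lugs
```

```text
[ 0.55418749 -0.13129586  0.23267537] 1px=.3mm
10.5 [ 0.5541 -0.1313  0.2325] [-0.374  0.301  0.032  1.301  0.     1.25 ]
[[0.053, 0.999, 0.001], [0.999, -0.053, -0.0], [-0.0, 0.001, -1.0]]
entry_gap [376.9 208.9] 0.87 [ 0.5932 -0.1345  0.162 ]
sieve_bar [323.5 269.1] 0.91 [ 0.5499 -0.229   0.08  ]
```

View pics/r2.png

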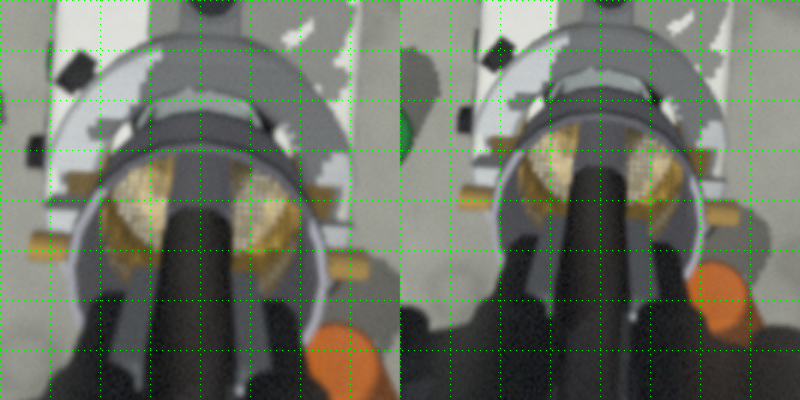

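The sieve sits over the bore with its lugs above the gaps. The left panel has the gaps around y 187–203 and the collar centre near x 199. The right panel has the lugs at y 198 and 214, centred about 1.8 mm on the -y side of the TCP. I'll cross-check with the bar and the other cameras.

```bash
python3 - <<'E'
from h import *
st=env.get_state();W=cams.read_camera('wrist')
print(st['tcp_pos'],'bar W',atz(W,(323.5,269.1),st['tcp_pos'][2]+.019,st))
for n in('scene','top'):
    c=cams.read_camera(n)
    for t,z in(('sieve_bar',.2515),('sieve_lugs',.1995),('sieve',.1715),('entry_gap',.162),('collar_axis',.145),('shaker',0)):
        for r in spotter.landmark_of(t,n)[:1]:print(n,t,round(r['conf'],2),np.round(r['uv'],1),atz(c,r['uv'],z).round(4))
E
```

```text
[ 0.55380747 -0.13109114  0.23198662] bar W [ 0.55335118 -0.13105061  0.25098662]
scene sieve_bar 0.8 [367.6 177. ] [ 0.5457 -0.132   0.2515]
scene sieve_lugs 0.96 [367.8 194.3] [ 0.5601 -0.1283  0.1995]
scene sieve 0.94 [369.6 204.5] [ 0.5653 -0.132   0.1715]
scene entry_gap 0.95 [378.6 203.2] [ 0.5923 -0.1401  0.162 ]
scene collar_axis 0.64 [365.1 217.4] [ 0.5515 -0.1305  0.145 ]
scene shaker 0.63 [359.9 266. ] [ 0.5527 -0.1263  0.    ]
```

Call:
{"name": "jog_arm", "arguments": {"increments": [[[0,0,0.01,0,0,0,255],[0,0,0.01,0,0,0,255],[0,0,0.01,0,0,0,255],[0,0,0.01,0,0,0,255],[0,0,0,0,0,0,255],[0,0,0,0,0,0,255]]]}}

```text
clock: 12.05
tcp_pos: [0.5537, -0.131, 0.2217]
orientation: [-0.0, 0.725, 0.688, -0.0]
wrist_force: [-0.4, -0.4, -2.4]
finger_gap: 0.011
grip_force: 59.8
```

Call:
{"name": "jog_arm", "arguments": {"increments": [[[0,0,0.008,0,0,0,255],[0,0,0,0,0,0,255],[0,0,0,0,0,0,255]]]}}

```text
clock: 12.35
tcp_pos: [0.5537, -0.131, 0.2198]
orientation: [-0.0, 0.725, 0.688, 0.0]
wrist_force: [-0.1, 0.3, -1.8]
finger_gap: 0.0108
grip_force: 59.8
```

Call:
{"name": "jog_arm", "arguments": {"increments": [[[0,0,0.008,0,0,0,255],[0,0,0.008,0,0,0,255],[0,0,0,0,0,0,255],[0,0,0,0,0,0,255]]]}}

```text
clock: 12.75
tcp_pos: [0.5537, -0.1309, 0.2157]
orientation: [-0.0, 0.725, 0.688, -0.0]
wrist_force: [-0.4, 0.2, -3.0]
finger_gap: 0.011
grip_force: 59.8
```

Call:
{"name": "jog_arm", "arguments": {"increments": [[[0,0,0.008,0,0,0,255],[0,0,0.008,0,0,0,255],[0,0,0,0,0,0,255],[0,0,0,0,0,0,255]]]}}

```text
clock: 13.15
tcp_pos: [0.5537, -0.131, 0.2117]
orientation: [-0.0, 0.725, 0.688, -0.0]
wrist_force: [0.9, 0.2, -2.3]
finger_gap: 0.011
grip_force: 59.8
```

Call:
{"name": "jog_arm", "arguments": {"increments": [[[0,0,0.01,0,0,0,255],[0,0,0.01,0,0,0,255],[0,0,0.01,0,0,0,255],[0,0,0.01,0,0,0,255],[0,0,0,0,0,0,255],[0,0,0,0,0,0,255]]]}}

```text
clock: 13.75
tcp_pos: [0.5537, -0.131, 0.2017]
orientation: [-0.0, 0.725, 0.688, 0.0]
wrist_force: [-0.4, -0.2, -2.1]
finger_gap: 0.0109
grip_force: 59.8
```

```bash
sed -i 's/r2.png/r3.png/; s/^B=.*//; s/;B=.*/;B=rect((.5537,-.1317),tcp[2]-.033)/' rect.py; python3 rect.py
```

```text
[ 0.55366718 -0.13095403  0.20167704] 1px=.3mm
```

View pics/r3.png

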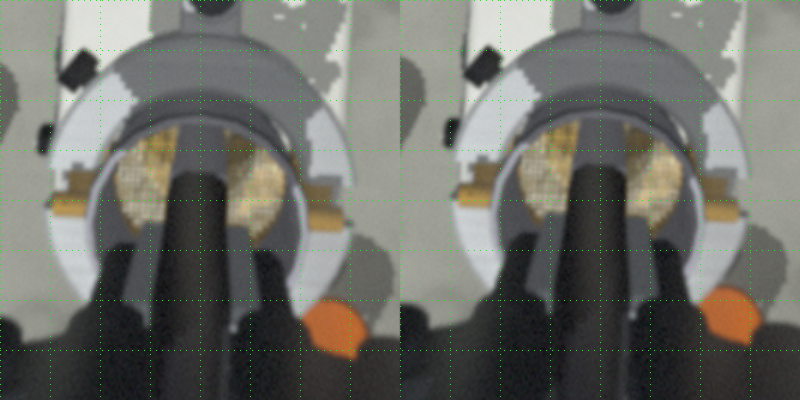

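The lugs sit just over the flange, a little towards the -y side of the gaps (left lug y≈203, gap ≈170–208). I'll shift +1 mm in y and feel my way down.

Call:
{"name": "jog_arm", "arguments": {"increments": [[[0.004,0,0,0,0,0,255],[0,0,0.008,0,0,0,255],[0,0,0.004,0,0,0,255],[0,0,0,0,0,0,255],[0,0,0,0,0,0,255]]]}}

```text
clock: 14.3
tcp_pos: [0.5538, -0.13, 0.1987]
orientation: [-0.0, 0.725, 0.688, 0.0]
wrist_force: [-0.1, 0.2, -1.9]
finger_gap: 0.0113
grip_force: 59.8
```

Call:
{"name": "jog_arm", "arguments": {"increments": [[[0,0,0.004,0,0,0,255],[0,0,0.004,0,0,0,255],[0,0,0,0,0,0,255],[0,0,0,0,0,0,255]]]}}

```text
clock: 14.7
tcp_pos: [0.5537, -0.13, 0.1967]
orientation: [-0.0, 0.725, 0.688, 0.0]
wrist_force: [0.2, 0.5, -1.8]
finger_gap: 0.011
grip_force: 59.8
```

Call:
{"name": "jog_arm", "arguments": {"increments": [[[0,0,0.004,0,0,0,255],[0,0,0.004,0,0,0,255],[0,0,0,0,0,0,255],[0,0,0,0,0,0,255]]]}}

```text
clock: 15.1
tcp_pos: [0.5537, -0.13, 0.1947]
orientation: [-0.0, 0.725, 0.688, -0.0]
wrist_force: [0.2, 0.0, -2.0]
finger_gap: 0.0109
grip_force: 59.8
```

Call:
{"name": "jog_arm", "arguments": {"increments": [[[0,0,0.004,0,0,0,255],[0,0,0.004,0,0,0,255],[0,0,0,0,0,0,255],[0,0,0,0,0,0,255]]]}}

```text
clock: 15.5
tcp_pos: [0.5537, -0.13, 0.1927]
orientation: [-0.0, 0.725, 0.688, -0.0]
wrist_force: [0.0, -0.2, -2.7]
finger_gap: 0.011
grip_force: 59.8
```

Call:
{"name": "jog_arm", "arguments": {"increments": [[[0,0,0.004,0,0,0,255],[0,0,0.004,0,0,0,255],[0,0,0,0,0,0,255],[0,0,0,0,0,0,255]]]}}

```text
clock: 15.9
tcp_pos: [0.5538, -0.13, 0.1907]
orientation: [-0.0, 0.725, 0.688, 0.0]
wrist_force: [0.0, 0.4, -1.1]
finger_gap: 0.0105
grip_force: 59.8
```

Call:
{"name": "jog_arm", "arguments": {"increments": [[[0,0,0.006,0,0,0,255],[0,0,0.006,0,0,0,255],[0,0,0.006,0,0,0,255],[0,0,0,0,0,0,255],[0,0,0,0,0,0,255]]]}}

```text
clock: 16.4
tcp_pos: [0.5537, -0.13, 0.1862]
orientation: [-0.0, 0.725, 0.688, 0.0]
wrist_force: [-0.0, -0.1, -1.0]
finger_gap: 0.011
grip_force: 59.8
```

Call:
{"name": "jog_arm", "arguments": {"increments": [[[0,0,0.004,0,0,0,255],[0,0,0.004,0,0,0,255],[0,0,0,0,0,0,255],[0,0,0,0,0,0,255]]]}}

```text
clock: 16.8
tcp_pos: [0.5538, -0.13, 0.1843]
orientation: [-0.0, 0.725, 0.688, 0.0]
wrist_force: [-0.1, 0.5, -2.7]
finger_gap: 0.0114
grip_force: 59.8
```

Call:
{"name": "jog_arm", "arguments": {"increments": [[[0,0,0.004,0,0,0,255],[0,0,0,0,0,0,255],[0,0,0,0,0,0,255]]]}}

```text
clock: 17.1
tcp_pos: [0.5538, -0.13, 0.1832]
orientation: [-0.0, 0.725, 0.688, 0.0]
wrist_force: [0.5, -0.9, -3.0]
finger_gap: 0.0112
grip_force: 59.8
```

Call:
{"name": "jog_arm", "arguments": {"increments": [[[0,0,0.004,0,0,0,255],[0,0,0,0,0,0,255],[0,0,0,0,0,0,255]]]}}

```text
clock: 17.4
tcp_pos: [0.5538, -0.13, 0.1823]
orientation: [-0.0, 0.725, 0.688, 0.0]
wrist_force: [0.8, -0.0, -3.1]
finger_gap: 0.0108
grip_force: 59.8
```

Call:
{"name": "jog_arm", "arguments": {"increments": [[[0,0,0.004,0,0,0,255],[0,0,0,0,0,0,255],[0,0,0,0,0,0,255]]]}}

```text
clock: 17.7
tcp_pos: [0.5538, -0.13, 0.1812]
orientation: [-0.0, 0.725, 0.688, 0.0]
wrist_force: [0.8, -0.1, -2.7]
finger_gap: 0.0109
grip_force: 59.8
```

Call:
{"name": "jog_arm", "arguments": {"increments": [[[0,0,0.004,0,0,0,255],[0,0,0,0,0,0,255],[0,0,0,0,0,0,255]]]}}

```text
clock: 18.0
tcp_pos: [0.5538, -0.13, 0.1802]
orientation: [-0.0, 0.725, 0.688, 0.0]
wrist_force: [0.2, -0.1, -2.6]
finger_gap: 0.0108
grip_force: 59.8
```

Call:
{"name": "jog_arm", "arguments": {"increments": [[[0,0,0.004,0,0,0,255],[0,0,0,0,0,0,255],[0,0,0,0,0,0,255]]]}}

```text
clock: 18.3
tcp_pos: [0.5538, -0.13, 0.1793]
orientation: [-0.0, 0.725, 0.688, 0.0]
wrist_force: [0.1, -0.1, -2.6]
finger_gap: 0.0114
grip_force: 59.9
```

Call:
{"name": "jog_arm", "arguments": {"increments": [[[0,0,0.003,0,0,0,255],[0,0,0,0,0,0,255],[0,0,0,0,0,0,255]]]}}

```text
clock: 18.6
tcp_pos: [0.554, -0.13, 0.1789]
orientation: [0.0, 0.725, 0.688, 0.0]
wrist_force: [-0.1, -0.5, 0.2]
finger_gap: 0.0116
grip_force: 60.3
```

Call:
{"name": "jog_arm", "arguments": {"increments": [[[0,0,0.003,0,0,0,255],[0,0,0,0,0,0,255],[0,0,0,0,0,0,255]]]}}

```text
clock: 18.9
tcp_pos: [0.5541, -0.13, 0.1782]
orientation: [0.0, 0.725, 0.688, 0.0]
wrist_force: [-0.0, 0.6, 1.8]
finger_gap: 0.0108
grip_force: 60.6
```

Call:
{"name": "jog_arm", "arguments": {"increments": [[[0,0,0.003,0,0,0,255],[0,0,0,0,0,0,255],[0,0,0,0,0,0,255]]]}}

```text
clock: 19.2
tcp_pos: [0.5541, -0.1301, 0.1773]
orientation: [0.0, 0.725, 0.688, 0.0]
wrist_force: [0.9, -0.9, 4.6]
finger_gap: 0.0111
grip_force: 60.8
```

Call:
{"name": "jog_arm", "arguments": {"increments": [[[0,0,0.003,0,0,0,255],[0,0,0,0,0,0,255],[0,0,0,0,0,0,255]]]}}

```text
clock: 19.5
tcp_pos: [0.5542, -0.1301, 0.1766]
orientation: [0.0, 0.725, 0.688, 0.0]
wrist_force: [0.7, 0.4, 6.0]
finger_gap: 0.0111
grip_force: 60.9
```

Call:
{"name": "jog_arm", "arguments": {"increments": [[[0,0,-0.002,0,0,0.011,255],[0,0,0,0,0,0.011,255],[0,0,0,0,0,0.011,255],[0,0,0,0,0,0,255]]]}}

```text
clock: 19.9
tcp_pos: [0.5539, -0.1309, 0.177]
orientation: [0.001, 0.76, 0.65, -0.0]
wrist_force: [0.0, -3.1, 4.4]
finger_gap: 0.0111
grip_force: 60.9
```

```bash
cat > s.py <<'E'
from h import *
s=env.get_state();T=rot(s['orientation']);print(round(s['clock'],2),'f',np.round(s['wrist_force'],1),'t',np.round(s['ft_torque'],3),'p',np.round(s['tcp_pos'],4),'yaw',round(np.degrees(np.arctan2(T[1,1],T[0,1])),2),'j6',round(s['joint_pos'][5],2))
E
python3 s.py
```

```text
19.9 f [ 0.  -3.1  4.4] t [-0.693  0.097  0.091] p [ 0.5539 -0.1309  0.177 ] yaw -8.97 j6 1.36
```

Side force -3 N in y means the sieve is off towards +y, so I'll ease it 1 mm back.

Call:
{"name": "jog_arm", "arguments": {"increments": [[[-0.004,0,0,0,0,0,255],[0,0,0,0,0,0,255],[0,0,0,0,0,0,255]]]}}

```text
clock: 20.2
tcp_pos: [0.5539, -0.1311, 0.1769]
orientation: [0.0, 0.76, 0.65, 0.0]
wrist_force: [1.0, -1.8, 5.1]
finger_gap: 0.0109
grip_force: 60.9
```

```bash
python3 s.py
```

```text
20.2 f [ 1.  -1.8  5.1] t [-0.432 -0.094  0.065] p [ 0.5539 -0.1311  0.1769] yaw -8.92 j6 1.35
```

Call:
{"name": "jog_arm", "arguments": {"increments": [[[-0.002,0,0,0,0,0.011,255],[0,0,0,0,0,0.011,255],[0,0,0,0,0,0.011,255],[0,0,0,0,0,0,255]]]}}

```text
clock: 20.6
tcp_pos: [0.5539, -0.1315, 0.1769]
orientation: [0.0, 0.793, 0.61, 0.0]
wrist_force: [0.9, -2.1, 4.6]
finger_gap: 0.011
grip_force: 60.9
```

```bash
python3 s.py
```

```text
20.6 f [ 0.9 -2.1  4.6] t [-0.397 -0.207  0.055] p [ 0.5539 -0.1315  0.1769] yaw -14.87 j6 1.46
```

Call:
{"name": "jog_arm", "arguments": {"increments": [[[-0.003,0.002,0,0,0,0.011,255],[0,0,0,0,0,0.011,255],[0,0,0,0,0,0,255]]]}}

```text
clock: 20.9
tcp_pos: [0.5542, -0.1318, 0.1769]
orientation: [-0.0, 0.813, 0.582, 0.001]
wrist_force: [2.9, 0.3, 5.0]
finger_gap: 0.011
grip_force: 60.9
```

```bash
python3 s.py
```

```text
20.9 f [2.9 0.3 5. ] t [ 0.078 -0.333  0.004] p [ 0.5542 -0.1318  0.1769] yaw -18.78 j6 1.52
```

Call:
{"name": "jog_arm", "arguments": {"increments": [[[0.001,0.003,0,0,0,0.008,255],[0,0,0,0,0,0.008,255],[0,0,0,0,0,0,255]]]}}

```text
clock: 21.2
tcp_pos: [0.5544, -0.1318, 0.1767]
orientation: [-0.001, 0.827, 0.562, 0.0]
wrist_force: [1.6, 0.5, 4.4]
finger_gap: 0.0112
grip_force: 61.0
```

```bash
python3 s.py
```

```text
21.2 f [1.6 0.5 4.4] t [ 0.111 -0.054  0.044] p [ 0.5544 -0.1318  0.1767] yaw -21.68 j6 1.57
```

Call:
{"name": "jog_arm", "arguments": {"increments": [[[0,0.002,0,0,0,0.008,255],[0,0,0,0,0,0.008,255],[0,0,0,0,0,0,255]]]}}

```text
clock: 21.5
tcp_pos: [0.5545, -0.1318, 0.1765]
orientation: [-0.001, 0.841, 0.541, -0.0]
wrist_force: [0.3, 0.5, 5.8]
finger_gap: 0.0109
grip_force: 61.0
```

```bash
python3 s.py
```

```text
21.5 f [0.3 0.5 5.8] t [0.189 0.084 0.017] p [ 0.5545 -0.1318  0.1765] yaw -24.55 j6 1.62
```

Call:
{"name": "jog_arm", "arguments": {"increments": [[[0,0,0,0,0,0.008,255],[0,0,0,0,0,0.008,255],[0,0,0,0,0,0,255]]]}}

```text
clock: 21.8
tcp_pos: [0.5544, -0.1318, 0.1765]
orientation: [-0.001, 0.855, 0.519, -0.0]
wrist_force: [0.7, 0.8, 5.3]
finger_gap: 0.0114
grip_force: 61.0
```

```bash
python3 s.py
```

```text
21.8 f [0.7 0.8 5.3] t [0.151 0.049 0.025] p [ 0.5544 -0.1318  0.1765] yaw -27.44 j6 1.67
```

Call:
{"name": "jog_arm", "arguments": {"increments": [[[0,0,0,0,0,0.008,255],[0,0,0,0,0,0.008,255],[0,0,0,0,0,0,255]]]}}

```text
clock: 22.1
tcp_pos: [0.5544, -0.1319, 0.1765]
orientation: [-0.001, 0.867, 0.498, -0.0]
wrist_force: [0.3, 0.1, 4.3]
finger_gap: 0.0113
grip_force: 61.0
```

```bash
python3 s.py
```

```text
22.1 f [0.3 0.1 4.3] t [0.066 0.167 0.039] p [ 0.5544 -0.1319  0.1765] yaw -30.32 j6 1.73
```

Call:
{"name": "jog_arm", "arguments": {"increments": [[[0,0,0,0,0,0.008,255],[0,0,0,0,0,0.008,255],[0,0,0,0,0,0,255]]]}}

```text
clock: 22.4
tcp_pos: [0.5544, -0.1319, 0.1765]
orientation: [-0.001, 0.88, 0.476, -0.0]
wrist_force: [-0.9, 0.2, 5.3]
finger_gap: 0.0108
grip_force: 61.0
```

```bash
python3 s.py
```

```text
22.4 f [-0.9  0.2  5.3] t [0.098 0.151 0.083] p [ 0.5544 -0.1319  0.1765] yaw -33.2 j6 1.78
```

Call:
{"name": "jog_arm", "arguments": {"increments": [[[0,0,0,0,0,0.011,255],[0,0,0,0,0,0,255]]]}}

```text
clock: 22.6
tcp_pos: [0.5545, -0.1318, 0.1765]
orientation: [-0.001, 0.888, 0.46, -0.0]
wrist_force: [-0.3, 0.3, 4.7]
finger_gap: 0.011
grip_force: 61.0
```

Call:
{"name": "jog_arm", "arguments": {"increments": [[[0,0,0,0,0,0.011,255],[0,0,0,0,0,0,255]]]}}

```text
clock: 22.8
tcp_pos: [0.5545, -0.1318, 0.1766]
orientation: [-0.001, 0.896, 0.445, -0.0]
wrist_force: [0.7, 1.1, 5.6]
finger_gap: 0.0108
grip_force: 61.0
```

Call:
{"name": "jog_arm", "arguments": {"increments": [[[0,0,0,0,0,0.011,255],[0,0,0,0,0,0,255]]]}}

```text
clock: 23.0
tcp_pos: [0.5545, -0.1317, 0.1766]
orientation: [-0.001, 0.903, 0.429, -0.0]
wrist_force: [-0.1, 0.3, 4.7]
finger_gap: 0.0108
grip_force: 61.0
```

Call:
{"name": "jog_arm", "arguments": {"increments": [[[0,0,0,0,0,0.011,255],[0,0,0,0,0,0,255]]]}}

```text
clock: 23.2
tcp_pos: [0.5545, -0.1317, 0.1766]
orientation: [-0.001, 0.91, 0.414, -0.0]
wrist_force: [1.2, 0.9, 5.0]
finger_gap: 0.011
grip_force: 61.0
```

```bash
python3 s.py
```

```text
23.2 f [1.2 0.9 5. ] t [0.209 0.082 0.027] p [ 0.5545 -0.1317  0.1766] yaw -41.12 j6 1.91
```

Call:
{"name": "jog_arm", "arguments": {"increments": [[[0,0,0,0,0,0.011,255],[0,0,0,0,0,0,255]]]}}

```text
clock: 23.4
tcp_pos: [0.5545, -0.1317, 0.1766]
orientation: [-0.001, 0.917, 0.398, -0.0]
wrist_force: [-0.4, 0.9, 4.5]
finger_gap: 0.0114
grip_force: 61.0
```

Call:
{"name": "jog_arm", "arguments": {"increments": [[[0,0,0,0,0,0.011,255],[0,0,0,0,0,0,255]]]}}

```text
clock: 23.6
tcp_pos: [0.5544, -0.1318, 0.1765]
orientation: [-0.001, 0.924, 0.382, -0.0]
wrist_force: [-0.1, -0.4, 6.6]
finger_gap: 0.0108
grip_force: 61.0
```

```bash
python3 s.py
```

```text
23.6 f [-0.1 -0.4  6.6] t [ 0.181  0.138 -0.034] p [ 0.5544 -0.1318  0.1765] yaw -45.09 j6 1.98
```

Call:
{"name": "jog_arm", "arguments": {"increments": [[[0,0,0,0,0,0.011,255],[0,0,0,0,0,0,255]]]}}

```text
clock: 23.8
tcp_pos: [0.5543, -0.1319, 0.1765]
orientation: [-0.001, 0.931, 0.366, -0.0]
wrist_force: [0.3, -0.4, 4.8]
finger_gap: 0.0113
grip_force: 60.9
```

Call:
{"name": "jog_arm", "arguments": {"increments": [[[0,0,0,0,0,0.011,255],[0,0,0,0,0,0,255]]]}}

```text
clock: 24.0
tcp_pos: [0.5547, -0.1318, 0.1764]
orientation: [-0.001, 0.937, 0.35, -0.0]
wrist_force: [1.6, 1.9, 4.4]
finger_gap: 0.0111
grip_force: 60.8
```

```bash
python3 s.py
```

```text
24.0 f [1.6 1.9 4.4] t [ 0.425 -0.221 -0.21 ] p [ 0.5547 -0.1318  0.1764] yaw -49.06 j6 2.05
```

The torque has flipped to -0.21, so the lugs are being drawn onto the entry ramp. Smaller steps now.

Call:
{"name": "jog_arm", "arguments": {"increments": [[[0,0,0,0,0,0.007,255],[0,0,0,0,0,0,255]]]}}

```text
clock: 24.2
tcp_pos: [0.5548, -0.132, 0.1765]
orientation: [-0.001, 0.941, 0.339, -0.0]
wrist_force: [1.5, 2.6, 2.8]
finger_gap: 0.0111
grip_force: 60.7
```

```bash
python3 s.py
```

```text
24.2 f [1.5 2.6 2.8] t [ 0.537 -0.097 -0.158] p [ 0.5548 -0.132   0.1765] yaw -50.34 j6 2.07
```

Call:
{"name": "jog_arm", "arguments": {"increments": [[[0.001,-0.001,0,0,0,0.007,255],[0,0,0,0,0,0,255]]]}}

```text
clock: 24.4
tcp_pos: [0.5548, -0.1318, 0.1764]
orientation: [-0.0, 0.944, 0.329, -0.0]
wrist_force: [1.0, 3.0, 2.6]
finger_gap: 0.0112
grip_force: 60.5
```

```bash
python3 s.py
```

```text
24.4 f [1.  3.  2.6] t [ 0.458 -0.079 -0.124] p [ 0.5548 -0.1318  0.1764] yaw -51.63 j6 2.1
```

Call:
{"name": "jog_arm", "arguments": {"increments": [[[0.001,-0.001,0,0,0,0.007,255],[0,0,0,0,0,0,255]]]}}

```text
clock: 24.6
tcp_pos: [0.5548, -0.1317, 0.1762]
orientation: [-0.0, 0.948, 0.318, -0.0]
wrist_force: [-0.3, 0.8, -0.5]
finger_gap: 0.0111
grip_force: 60.1
```

```bash
python3 s.py
```

```text
24.6 f [-0.3  0.8 -0.5] t [ 0.328 -0.098 -0.091] p [ 0.5548 -0.1317  0.1762] yaw -52.9 j6 2.12
```

Call:
{"name": "jog_arm", "arguments": {"increments": [[[0,0,0,0,0,0.007,255],[0,0,0,0,0,0,255],[0,0,0.004,0,0,0,255],[0,0,0,0,0,0,255]]]}}

```text
clock: 25.0
tcp_pos: [0.5549, -0.1317, 0.1755]
orientation: [-0.0, 0.951, 0.308, -0.0]
wrist_force: [0.4, 1.6, -2.2]
finger_gap: 0.0111
grip_force: 59.9
```

```bash
python3 s.py
```

```text
25.0 f [ 0.4  1.6 -2.2] t [ 0.364  0.072 -0.033] p [ 0.5549 -0.1317  0.1755] yaw -54.12 j6 2.14
```

Load is gone (-2.2 N is just the sieve's weight), so the lugs are in the notches. I'll lower gently to seat them.

Call:
{"name": "jog_arm", "arguments": {"increments": [[[0,0,0.004,0,0,0,255],[0,0,0,0,0,0,255]]]}}

```text
clock: 25.2
tcp_pos: [0.5551, -0.1317, 0.175]
orientation: [-0.0, 0.951, 0.308, 0.0]
wrist_force: [-0.6, 1.6, 0.5]
finger_gap: 0.0109
grip_force: 60.3
```

Call:
{"name": "jog_arm", "arguments": {"increments": [[[0,0,0.004,0,0,0,255],[0,0,0,0,0,0,255]]]}}

```text
clock: 25.4
tcp_pos: [0.5552, -0.1317, 0.1741]
orientation: [0.0, 0.951, 0.308, 0.0]
wrist_force: [-1.1, 2.2, 3.2]
finger_gap: 0.011
grip_force: 60.7
```

```bash
python3 s.py
```

```text
25.4 f [-1.1  2.2  3.2] t [ 0.683  0.43  -0.098] p [ 0.5552 -0.1317  0.1741] yaw -54.12 j6 2.14
```

It touches the ramp at 0.175, so it's not fully down yet. I'll turn a little further.

Call:
{"name": "jog_arm", "arguments": {"increments": [[[0.001,-0.001,0,0,0,0.007,255],[0,0,0,0,0,0,255]]]}}

```text
clock: 25.6
tcp_pos: [0.5551, -0.1315, 0.1736]
orientation: [-0.0, 0.955, 0.297, -0.0]
wrist_force: [-2.1, 1.9, 0.6]
finger_gap: 0.0111
grip_force: 60.3
```

```bash
python3 s.py
```

```text
25.6 f [-2.1  1.9  0.6] t [ 0.46   0.324 -0.088] p [ 0.5551 -0.1315  0.1736] yaw -55.43 j6 2.17
```

Call:
{"name": "jog_arm", "arguments": {"increments": [[[0,-0.002,0,0,0,0.007,255],[0,0,0,0,0,0,255],[0,0,0.004,0,0,0,255],[0,0,0,0,0,0,255]]]}}

```text
clock: 26.0
tcp_pos: [0.555, -0.1312, 0.1725]
orientation: [0.0, 0.958, 0.287, -0.0]
wrist_force: [-0.4, 1.1, -1.3]
finger_gap: 0.0111
grip_force: 59.9
```

```bash
python3 s.py
```

```text
26.0 f [-0.4  1.1 -1.3] t [0.151 0.049 0.042] p [ 0.555  -0.1312  0.1725] yaw -56.64 j6 2.19
```

Call:
{"name": "jog_arm", "arguments": {"increments": [[[0,0,0.003,0,0,0,255],[0,0,0,0,0,0,255]]]}}

```text
clock: 26.2
tcp_pos: [0.5551, -0.1313, 0.1721]
orientation: [0.0, 0.958, 0.287, 0.0]
wrist_force: [0.3, 0.3, -2.0]
finger_gap: 0.011
grip_force: 60.0
```

```bash
python3 s.py
```

```text
26.2 f [ 0.3  0.3 -2. ] t [ 0.069  0.041 -0.038] p [ 0.5551 -0.1313  0.1721] yaw -56.65 j6 2.19
```

Call:
{"name": "jog_arm", "arguments": {"increments": [[[0,0,0.002,0,0,0,255],[0,0,0,0,0,0,255]]]}}

```text
clock: 26.4
tcp_pos: [0.5551, -0.1313, 0.1719]
orientation: [0.0, 0.958, 0.287, 0.0]
wrist_force: [-1.1, 0.1, 1.1]
finger_gap: 0.0111
grip_force: 60.3
```

```bash
python3 s.py
```

```text
26.4 f [-1.1  0.1  1.1] t [0.019 0.113 0.071] p [ 0.5551 -0.1313  0.1719] yaw -56.65 j6 2.19
```

Bottom contact is at 0.1719, which is ledge contact minus 7 mm, so the lugs are fully seated. I'll release with the load near zero.

Call:
{"name": "jog_arm", "arguments": {"increments": [[[0,0,-0.001,0,0,0,255],[0,0,0,0,0,0,205],[0,0,0,0,0,0,190],[0,0,0,0,0,0,160],[0,0,0,0,0,0,120],[0,0,0,0,0,0,100],[0,0,0,0,0,0,100],[0,0,0,0,0,0,100]]], "force": 20}}

```text
clock: 27.2
tcp_pos: [0.555, -0.1311, 0.1718]
orientation: [-0.0, 0.958, 0.287, 0.0]
wrist_force: [0.4, -0.0, -0.2]
finger_gap: 0.052
grip_force: 0.0
```

```bash
python3 s.py
```

```text
27.2 f [ 0.4 -0.  -0.2] t [0.012 0.027 0.035] p [ 0.555  -0.1311  0.1718] yaw -56.64 j6 2.19
```

Released. Now straight up, then a look.

Call:
{"name": "jog_arm", "arguments": {"increments": [[[0,0,-0.02,0,0,0,100],[0,0,-0.04,0,0,0,100],[0,0,-0.06,0,0,0,100],[0,0,-0.1,0,0,0,100],[0,0,-0.1,0,0,0,100],[0,0,-0.1,0,0,0,100],[0,0,-0.1,0,0,0,100],[0,0,-0.05,0,0,0,100],[0,0,0,0,0,0,100],[0,0,0,0,0,0,100]]]}}

```text
clock: 28.2
tcp_pos: [0.5551, -0.1311, 0.3146]
orientation: [0.0, 0.958, 0.287, 0.0]
wrist_force: [-0.5, 0.3, 0.7]
finger_gap: 0.052
grip_force: 0.0
```

```bash
python3 - <<'E'
from h import *
S=cams.read_camera('scene')['pixels'][:,:,::-1];W=cams.read_camera('wrist')['pixels'][:,:,::-1]
a=cv2.resize(S[150:290,290:440],(400,373),interpolation=cv2.INTER_CUBIC);b=cv2.resize(W[90:250,240:400],(373,373),interpolation=cv2.INTER_CUBIC)
cv2.imwrite('pics/end.png',np.hstack([a,b]))
E
python3 s.py
```

```text
28.3 f [-0.7  0.5 -1. ] t [-0.017 -0.019  0.035] p [ 0.5545 -0.1309  0.3134] yaw -56.64 j6 2.19
```

View pics/end.png

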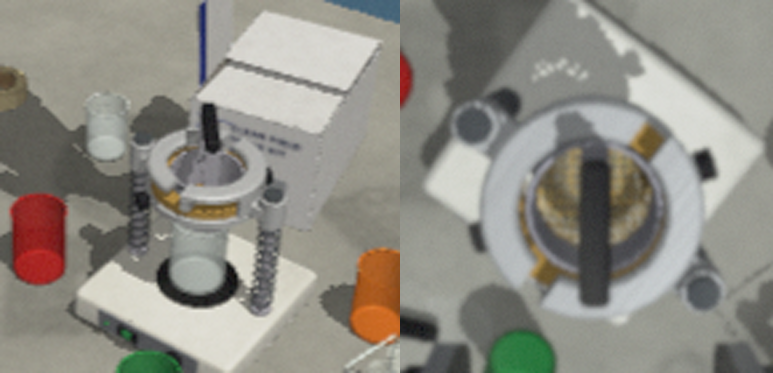

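The sieve hangs level in the collar, with its bar turned about 54° from the gaps and the lugs under the flange. The catch beaker is undisturbed, and nothing touches the robot.

```bash
python3 -c "
from h import *
print(ticket.hand_in())"
```

```text
the job is handed in; nothing more can be done
None
```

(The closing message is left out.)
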